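# Turn the spice row round for the guests

## Robot

A 6-joint arm with a two-finger parallel gripper is mounted at the origin on the work surface. World frame = base frame: x ahead of the robot, y to its left, z up, the work surface at z = 0. Lengths are in m, angles in degrees, forces in N, time in s.
With the tool pointing down it reaches from about 0.25 to 0.725 m from the base axis. Payload 9.7 kg.
Tool frame: the origin (TCP) lies at the very end of the fingers, on their centre line; the grasp point (between the pads) lies 19 mm behind it (bot.hold_point_z is the distance from the TCP to the grasp point, in m); z points along the fingers, y is the line along which they close (so a half turn about z gives the same grasp; the last joint's range is limited). The gripper opens to 85 mm and grips with 20 to 120 N. Pads are 22 mm wide; open, the fingers measure 114 mm over their backs; the gripper's body (76 mm by 85 mm) begins 54 mm behind the grasp point. The pads swing forward as they close: fully open they stand 13 mm farther back than shut.
Start: joints at [-67.609, 4.979, 10.078, 95.1, 0, 90], TCP at [0.21, -0.509, 0.231] pointing down, gripper open.
Joint ranges: [-179.16, 179.16], [-48.56, 103.87], [-65.8, 70.77], [-126.05, 130.52], [-82.76, 87.17], [-180, 180]. Speed limits (degrees/s): [127.2, 127.2, 147.25, 180, 180, 180].

## Interface

Orientations are given as [roll, pitch, yaw] about the fixed x, y, z axes, in that order (R = Rz(yaw) Ry(pitch) Rx(roll)).
In Python, from workcell import bot gives the robot as it stands.
- The arm moves only by the tool play_rows, never from a script. Its argument "targets" is a list of rows, each an object with "grip": the closure in counts, from 0 (fully open) to 255 (shut); "linear": the shift along the world's x, y, z in cm, a list of three; "delta_rot": the turn, a rotation vector about the world's x, y, z in rad, a list of three. A call has 1 to 10 rows; each row is the pose to reach, as a shift and turn from the pose commanded when the call began; what a row does not reach only later rows make up. A row lasts 1/10 s, in which the tool goes at most 50 mm and 8.59 degrees, less where a joint would pass 70% of its speed; a pose out of reach is approached as far as the arm can. A call with a gripper value outside its range is refused whole. The fingers move at their own pace and stop on an object; "force" is the grip in N (left out, the last holds). Time passes only in rows, so rows that repeat a pose let the fingers close. It gives the time, the measured TCP pose, the force, the opening and the grip force at its end, in the units of the state.
- bot.get_obs(): the state, without advancing time (a new reading comes with each control period).
- bot.camera(name): name is "side" or "top" or "wrist"; returns a dict with "color" (480x640x3 uint8, red, green, blue), "range_z" (480x640 float32, m along the optical axis (not along the pixel's ray), 0 where there is no reading), "fov_y" (degrees; the focal length in pixels is half the picture's height over the tangent of half this angle, whatever the lens; pixels are square), "cx", "cy" (the principal point, pixels), "dist_coeffs" ([k1, k2, p1, p2, k3] as OpenCV has them; the pictures are not rectified), "world_to_cam" (4x4, takes a point from world to camera coordinates). Camera axes: x right, y up, looking along -z (the intrinsics and any distortion apply to the point x, -y, -z); pixel columns grow to the right and rows downward; lengths in m; the calibration is good to about 2 mm. A picture is of the moment at which its call begins.
- bot.job_done(): hands the job in; it is judged then, once.
Trained networks look in a picture, given as the dict that the camera call returned (one of the last four; its "shot" number tells which), for a name from the list of things; names that differ only in an ending like _2 or _b are one class to them, and where a whole thing is asked for, a point or a joint stands for the part that bears it (a point fixed in the world has none). Each returns a list of dicts, best first, with "conf" (0 to 1); they miss things now and then, are a little off and sometimes report something else, mostly with a low value. They report only what shows in the picture. A call takes as long as a camera call. They do not tell look-alikes from the thing itself.
- bot.search_frame(picture, target): "box" ([left, top, right, bottom] in pixels, round what is visible of it).
- bot.trace(picture, target): "pixels" (480x640 bool, what is visible of it) and "box" ([left, top, right, bottom] in pixels, round what is visible of it).
- bot.pinpoint(picture, target): "pixel" ([column, row] in pixels: a listed point, or the origin of a listed thing).
The state is a dict: "time": time; "q": joint angles; "qd": joint speeds; "joint_efforts": joint torques, N m; "ee_pos": TCP position; "tcp_rot": TCP orientation; "wrist_force": force on the tool from outside, world axes, zero at the start; "torque": the same for the moment, N m; "opening": finger opening in m; "grasp_force": force on a finger pad.
Only numpy, scipy, OpenCV 4.12 (cv2) and the standard library are available. Lean on these libraries where they do the work, as an engineer would, in place of code of your own. Each camera call takes 0.05 s, during which the arm holds its last target. There are 200 camera calls.

## Task

Move the four spice jars from the brown prep rack to the white serving rack, one jar in each well, in reverse order, so that the row reads the right way for guests across the counter: the jar at the left end of the prep rack goes to the right end of the serving rack, the next one beside it, and so on. Keep every jar upright, set it down gently rather than dropping it, and leave all four standing flat in their wells.

Things in the scene. Friction and masses are not known exactly. Their poses are not given: they have to be found in the camera images.
- red_jar: Spice jar (chilli flakes, dark red) with a red screw lid and a paper label: a plain upright cylinder 44 mm in diameter (glass up to 66 mm, neck, then the lid of the same diameter from 71 to 90 mm), 90 mm tall, about 0.1 to 0.2 kg. Origin: centre of its underside, z up along the jar. It starts upright in one of the four wells of the prep rack.
- yellow_jar: Spice jar (turmeric, ochre yellow) with a yellow screw lid and a paper label: a plain upright cylinder 44 mm in diameter (glass up to 66 mm, neck, then the lid of the same diameter from 71 to 90 mm), 90 mm tall, about 0.1 to 0.2 kg. Origin: centre of its underside, z up along the jar. It starts upright in one of the four wells of the prep rack.
- green_jar: Spice jar (dried herbs, dull green) with a green screw lid and a paper label: a plain upright cylinder 44 mm in diameter (glass up to 66 mm, neck, then the lid of the same diameter from 71 to 90 mm), 90 mm tall, about 0.1 to 0.2 kg. Origin: centre of its underside, z up along the jar. It starts upright in one of the four wells of the prep rack.
- blue_jar: Spice jar (poppy seeds, dark blue-grey) with a blue screw lid and a paper label: a plain upright cylinder 44 mm in diameter (glass up to 66 mm, neck, then the lid of the same diameter from 71 to 90 mm), 90 mm tall, about 0.1 to 0.2 kg. Origin: centre of its underside, z up along the jar. It starts upright in one of the four wells of the prep rack.
- prep_rack: Brown wooden rack, dark wooden ends, fixed; holds the jars at the start; nearer or farther than the white one. 76 (x) by 316 (y) by 16 mm high (ends 24). Four round wells along its y axis at y = +105, +35, -35, -105 mm, x = 0: 58 mm wide, 10 mm deep, floor 6 mm above the table. Origin: centre of underside, z up, y roughly to the robot's left (within 10 degrees).
- serving_rack: White rack, dark steel ends, fixed; empty at the start; receives the jars. 76 (x) by 316 (y) by 16 mm high (ends 24). Four round wells along its y axis at y = +105, +35, -35, -105 mm, x = 0: 58 mm wide, 10 mm deep, floor 6 mm above the table. Origin: centre of underside, z up, y roughly to the robot's left (within 10 degrees).
- red_tag: Red plastic label block, 20 x 36 x 21 mm high, fixed on the table at the prep rack, 50 mm on its +x side (the side away from the robot) from the centre of the well where the red-lidded jar starts; it stays there. Origin: centre of its underside; axes parallel to the rack's.
- yellow_tag: Yellow plastic label block, 20 x 36 x 21 mm high, fixed on the table at the prep rack, 50 mm on its +x side (the side away from the robot) from the centre of the well where the yellow-lidded jar starts; it stays there. Origin: centre of its underside; axes parallel to the rack's.
- green_tag: Green plastic label block, 20 x 36 x 21 mm high, fixed on the table at the prep rack, 50 mm on its +x side (the side away from the robot) from the centre of the well where the green-lidded jar starts; it stays there. Origin: centre of its underside; axes parallel to the rack's.
- blue_tag: Blue plastic label block, 20 x 36 x 21 mm high, fixed on the table at the prep rack, 50 mm on its +x side (the side away from the robot) from the centre of the well where the blue-lidded jar starts; it stays there. Origin: centre of its underside; axes parallel to the rack's.
Mind the look-alikes: they are no part of the job. What is meant by the red_jar is not turquoise, and is the larger of those in its own colour. What is shaped like the blue_tag but pink is not meant.

How it is judged:
By the outcome, as a careful person would: the job done as asked, in the order asked, and still so for the second after the job is handed in, with the robot touching nothing.
It also fails if it takes over 88 s, if anything falls off the work surface, if the arm or the gripper's body presses on something with over 40 N, if the wrist force passes 120 N, or if a joint passes its speed limit or range.

## Working session

There is one attempt and no reset: what is moved stays moved. The work goes in short steps, Python scripts to look and compute and a tool call to move; the robot and the scene stay as the last step left them, time stands still between calls to the robot, and variables do not carry over. Pictures are saved under pics/ and viewed, at most 14 in all, crops included, and the job is handed in when it is done.

Besides the shell and the picture viewer there is one more tool, called after "Request:" in YAML: its name, and indented under it one key for each argument. play_rows: Moves the arm, as the interface text tells. Its arguments: {"type":"object","properties":{"targets":{"type":"array","items":{"type":"object","properties":{"grip":{"type":"number"},"linear":{"type":"array","items":{"type":"number"}},"delta_rot":{"type":"array","items":{"type":"number"}}}}},"force":{"type":"number"}},"required":["targets"]}

```bash
mkdir -p pics; ls; cat > h.py <<'E'
import numpy as np, cv2
from workcell import bot
def K(p):
    f=240/np.tan(np.radians(p["fov_y"])/2); return np.array([[f,0,p["cx"]],[0,f,p["cy"]],[0,0,1]])
def w(p,uv,z=None,d=None):
    n=cv2.undistortPoints(np.array([[uv]],float),K(p),np.array(p["dist_coeffs"],float))[0,0]
    M=np.linalg.inv(np.array(p["world_to_cam"])); r=M[:3,:3]@np.array([n[0],-n[1],-1.]); o=M[:3,3]
    return o+r*(d if d is not None else (z-o[2])/r[2])
def cloud(p,mask):
    v,u=np.nonzero(mask&(p["range_z"]>0)); d=p["range_z"][v,u]
    n=cv2.undistortPoints(np.stack([u,v],1).astype(float)[:,None],K(p),np.array(p["dist_coeffs"],float))[:,0]
    M=np.linalg.inv(np.array(p["world_to_cam"]))
    c=np.stack([n[:,0]*d,-n[:,1]*d,-d],1); return c@M[:3,:3].T+M[:3,3]
def save(p,n,box=None,s=1):
    im=p["color"][...,::-1]
    if box: im=im[box[1]:box[3],box[0]:box[2]]
    cv2.imwrite("pics/"+n,cv2.resize(im,None,fx=s,fy=s))
E
python3 - <<'E'
from h import *
for n in("top","side"):
    p=bot.camera(n); save(p,n+"0.png")
    for t in "red_jar yellow_jar green_jar blue_jar prep_rack serving_rack red_tag yellow_tag green_tag blue_tag".split():
        for r in bot.trace(p,t):
            c=cloud(p,r["pixels"]); 
            print(n,t,round(r["conf"],2),np.round(r["box"]),np.round(np.median(c,0),3) if len(c) else None, np.round(np.percentile(c[:,2],95),3) if len(c) else None)
print(bot.get_obs()["time"])
E
```

```text
pics
top red_jar 0.78 [149. 254. 198. 287.] [0.527 0.221 0.09 ] 0.093
top red_jar 0.72 [233. 269. 257. 291.] [0.514 0.129 0.065] 0.067
top red_jar 0.59 [231. 156. 268. 198.] [0.654 0.121 0.096] 0.098
top yellow_jar 0.78 [279. 162. 313. 204.] [0.646 0.055 0.096] 0.099
top yellow_jar 0.69 [294. 145. 318. 163.] [0.698 0.048 0.015] 0.022
top green_jar 0.91 [377. 185. 415. 219.] [ 0.624 -0.078  0.096] 0.099
top blue_jar 0.58 [327. 175. 362. 212.] [ 0.634 -0.009  0.096] 0.098
top prep_rack 0.85 [214. 150. 433. 239.] [0.636 0.019 0.017] 0.025
top serving_rack 0.63 [285. 273. 505. 347.] [ 0.473 -0.086  0.015] 0.02
top red_tag 0.71 [251. 143. 272. 157.] [0.709 0.117 0.015] 0.022
top red_tag 0.48 [292. 143. 319. 167.] [0.698 0.048 0.015] 0.023
top yellow_tag 0.63 [292. 145. 317. 163.] [0.698 0.049 0.015] 0.023
top green_tag 0.81 [386. 167. 411. 181.] [ 0.677 -0.09   0.015] 0.022
top blue_tag 0.63 [456. 170. 485. 190.] [ 0.667 -0.196  0.015] 0.022
top blue_tag 0.55 [339. 157. 361. 172.] [ 0.688 -0.021  0.015] 0.022
side red_jar 0.83 [275. 285. 299. 331.] [0.505 0.138 0.05 ] 0.066
side red_jar 0
[... 187 characters left out ...]
7
side green_jar 0.37 [233. 222. 239. 235.] [0.705 0.058 0.015] 0.021
side blue_jar 0.66 [279. 178. 308. 236.] [0.626 0.    0.07 ] 0.097
side prep_rack 0.6 [186. 186. 360. 295.] [0.626 0.062 0.015] 0.023
side serving_rack 0.95 [312. 191. 467. 320.] [ 0.473 -0.065  0.014] 0.021
side serving_rack 0.44 [314. 166. 338. 214.] [ 0.617 -0.069  0.068] 0.097
side serving_rack 0.4 [243. 198. 276. 255.] [0.638 0.067 0.07 ] 0.097
side red_tag 0.49 [199. 240. 208. 255.] [0.715 0.13  0.015] 0.021
side yellow_tag 0.7 [233. 224. 242. 233.] [0.704 0.059 0.014] 0.022
side green_tag 0.66 [307. 185. 312. 194.] [ 0.679 -0.095  0.014] 0.021
side blue_tag 0.65 [338. 163. 356. 178.] [ 0.666 -0.195  0.013] 0.021
1.1
```

View pics/top0.png

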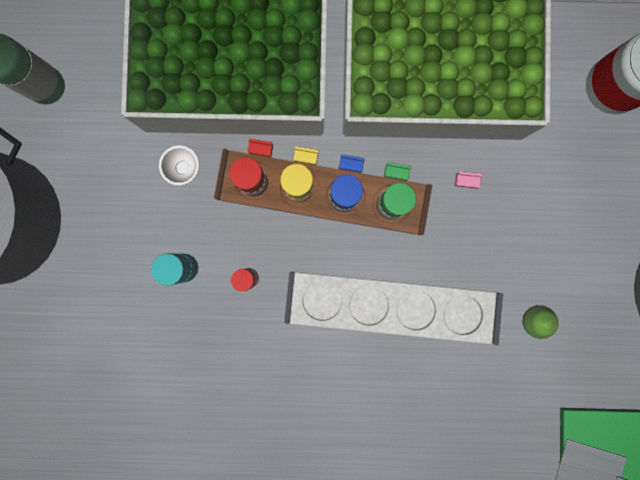

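View pics/side0.png

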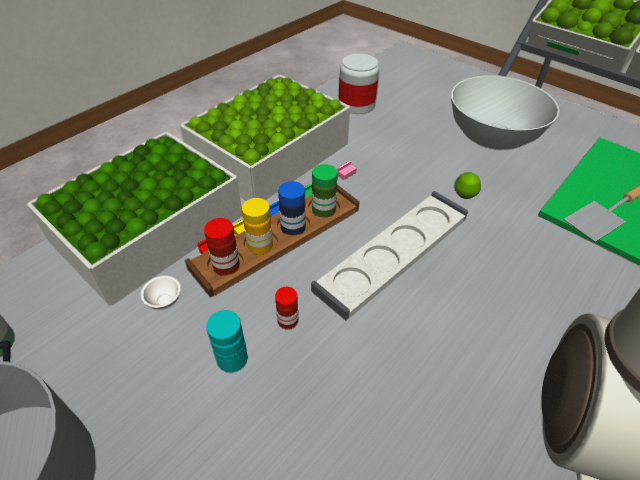

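Top view: the prep rack reads left to right red (247,174), yellow (296,180), blue (347,190), green (399,199). The serving wells are at (322,301), (369,306), (416,309) and (463,315).

Possible mix-ups:
- Red jar: turquoise jar (168,269) and small red jar (243,280). I choose the large red one at (247,174).
- Blue tag: pink block at (469,180). I choose the blue one at (351,163).

The side view agrees.

```bash
python3 - <<'E'
from h import *
p=bot.camera("top"); save(p,"crop.png",(200,130,520,360),2)
c=np.zeros((480,640),bool)
for n,uv in dict(red=(247,174),yel=(296,180),blu=(347,190),gre=(399,199)).items():
    m=np.zeros((480,640),bool); m[uv[1]-30:uv[1]+30,uv[0]-24:uv[0]+24]=1
    q=cloud(p,m); q=q[(q[:,2]>.085)]; (cc,r)=cv2.minEnclosingCircle(q[:,:2].astype(np.float32)); print(n,np.round(np.median(q,0),4),np.round(q.mean(0),4),np.round(cc,4),round(r,4))
t=bot.trace(p,"serving_rack")[0]
q=cloud(p,t["pixels"]); print(cv2.minAreaRect(q[:,:2].astype(np.float32)))
for uv in((322,301),(369,305),(416,309.5),(463,315)): print(np.round(w(p,uv,z=.011),4))
q=cloud(p,np.ones((480,640),bool)); s=(q[:,1]>-.25)&(q[:,1]<.3)&(q[:,0]>.6)&(q[:,2]>.11)
print("crate", np.percentile(q[s],[0,1,99,100],axis=0).round(3))
for y in(.12,.05,-.01,-.08): print(y,q[s&(abs(q[:,1]-y)<.06)][:,0].min() if (s&(abs(q[:,1]-y)<.06)).any() else None)
o=bot.get_obs();print(o)
E
```

```text
red [0.6566 0.125  0.0967] [0.6568 0.125  0.0964] [0.6577 0.1255] 0.0221
yel [0.6496 0.0568 0.0967] [0.6495 0.0569 0.0965] [0.6502 0.0569] 0.0222
blu [ 0.6364 -0.0105  0.0967] [ 0.6365 -0.0105  0.0966] [ 0.6368 -0.0104] 0.0219
gre [ 0.6269 -0.0806  0.0967] [ 0.6269 -0.0807  0.0965] [ 0.6275 -0.0817] 0.0221
((0.47157832980155945, -0.09016239643096924), (0.3266647458076477, 0.0799633264541626), 85.70195770263672)
[0.481  0.0177 0.011 ]
[ 0.4765 -0.0526  0.011 ]
[ 0.4714 -0.1229  0.011 ]
[ 0.4648 -0.193   0.011 ]Traceback (most recent call last):
  File "<stdin>", line 11, in <module>
    return _quantile_unchecked(
        a, q, axis, out, overwrite_input, method, keepdims, weights)
    return _ureduce(a,
                    func=_quantile_ureduce_func,
    ...<5 lines>...
                    overwrite_input=overwrite_input,
                    method=method)
    r = func(a, **kwargs)
    result = _quantile(arr,
                       quantiles=q,
    ...<2 lines>...
                       out=out,
                       weights=wgt)
    slices_having_nans = np.isnan(arr[-1, ...])
                                  ~~~^^^^^^^^^
IndexError: index -1 is out of bounds for axis 0 with size 0
```

View pics/crop.png

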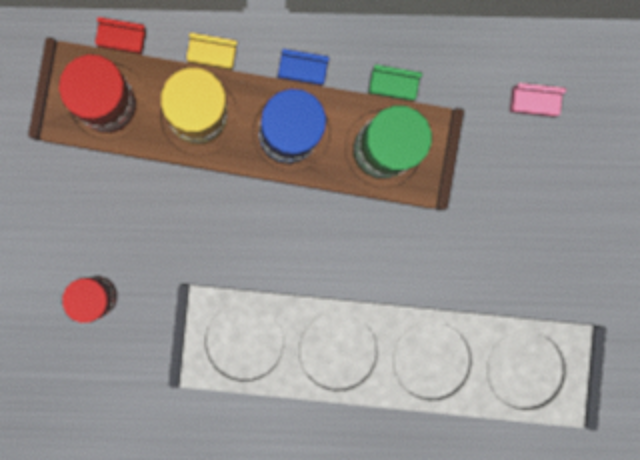

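Crop: the large red jar with its red tag sits at the left end of the prep rack, then yellow, blue and green, each in its own well. All four serving wells are empty.

```bash
python3 - <<'E'
from h import *
from scipy.spatial.transform import Rotation as R
p=bot.camera("top")
q=cloud(p,np.ones((480,640),bool)); s=(q[:,1]>-.25)&(q[:,1]<.3)&(q[:,0]>.68)&(q[:,2]>.04)
print("crate", np.percentile(q[s],[0,1,99,100],axis=0).round(3))
for y in(.12,.05,-.01,-.08): print(y,np.sort(q[s&(abs(q[:,1]-y)<.06)][:,0])[:300:60].round(3))
o=bot.get_obs();print(o); print(R.from_euler("xyz",o["tcp_rot"],degrees=True).as_matrix().round(3))
E
```

```text
crate [[ 0.731 -0.25   0.04 ]
 [ 0.732 -0.245  0.048]
 [ 0.894  0.292  0.107]
 [ 0.913  0.298  0.11 ]]
0.12 [0.731 0.732 0.732 0.732 0.732]
0.05 [0.731 0.732 0.732 0.732 0.732]
-0.01 [0.731 0.732 0.732 0.732 0.732]
-0.08 [0.731 0.731 0.732 0.732 0.732]
{'time': 1.25, 'q': array([-6.76090874e+01,  4.97868145e+00,  1.00793146e+01,  9.50985068e+01,
       -6.97691430e-05,  8.99994575e+01]), 'qd': array([-0.04732869,  0.0107138 , -0.00728728, -0.02026762, -0.03054685,
       -0.01609345]), 'joint_efforts': array([-2.12785963e-03, -5.20107114e+01,  4.64859152e+01,  1.63285520e-03,
       -8.85384907e-05,  1.17041250e-05]), 'ee_pos': array([ 0.20951172, -0.50854335,  0.23129611]), 'tcp_rot': array([1.79997874e+02, 6.97892748e-05, 2.23914550e+01]), 'wrist_force': array([ 0.22915034,  0.54970542, -0.26422628]), 'torque': array([ 0.03002289,  0.01836721, -0.05484415]), 'grasp_force': 0.0, 'opening': 0.08532944839852957}
[[ 0.925  0.381  0.   ]
 [ 0.381 -0.925 -0.   ]
 [-0.     0.    -1.   ]]
```

Request:
play_rows:
  targets:
    - {"grip":0,"linear":[44.75,63.35,-5],"delta_rot":[0,0,1.03]}
    - {"grip":0,"linear":[44.75,63.35,-5],"delta_rot":[0,0,1.03]}
    - {"grip":0,"linear":[44.75,63.35,-5],"delta_rot":[0,0,1.03]}
    - {"grip":0,"linear":[44.75,63.35,-5],"delta_rot":[0,0,1.03]}
    - {"grip":0,"linear":[44.75,63.35,-5],"delta_rot":[0,0,1.03]}
    - {"grip":0,"linear":[44.75,63.35,-5],"delta_rot":[0,0,1.03]}
    - {"grip":0,"linear":[44.75,63.35,-5],"delta_rot":[0,0,1.03]}
    - {"grip":0,"linear":[44.75,63.35,-5],"delta_rot":[0,0,1.03]}
    - {"grip":0,"linear":[44.75,63.35,-5],"delta_rot":[0,0,1.03]}
    - {"grip":0,"linear":[44.75,63.35,-5],"delta_rot":[0,0,1.03]}
  force: 40

```text
time: 2.25
ee_pos: [0.4983, -0.099, 0.1993]
tcp_rot: [180.0, 0.0, 81.4]
wrist_force: [0.4, -1.0, -0.1]
opening: 0.0853
grasp_force: 0.0
```

Request:
play_rows:
  targets:
    - {"grip":0,"linear":[15.9,22.5,-3]}
    - {"grip":0,"linear":[15.9,22.5,-3]}
    - {"grip":0,"linear":[15.9,22.5,-3]}
    - {"grip":0,"linear":[15.9,22.5,-3]}
    - {"grip":0,"linear":[15.9,22.5,-3]}
    - {"grip":0,"linear":[15.9,22.5,-3]}
    - {"grip":0,"linear":[15.9,22.5,-3]}
    - {"grip":0,"linear":[15.9,22.5,-3]}

```text
validation failed for argument at $.ta...
```

```bash
python3 - <<'E'
from h import *
p=bot.camera("wrist"); save(p,"wr.png")
o=bot.get_obs();print(o["ee_pos"],o["tcp_rot"],o["q"].round(1))
q=cloud(p,np.ones((480,640),bool)); q=q[(q[:,2]>.088)&(q[:,2]<.105)&(np.hypot(q[:,0]-.657,q[:,1]-.125)<.03)]
print(len(q),q.mean(0),cv2.minEnclosingCircle(q[:,:2].astype(np.float32)))
E
```

```text
[ 0.5012215  -0.09397836  0.19796911] [ 1.79963517e+02 -1.43422481e-01  8.16263592e+01] [-10.7  -1.1   0.1  91.2   0.1  87.7]
0 [nan nan nan] ((0.0, 0.0), 0.0)<stdin>:5: RuntimeWarning: Mean of empty slice.
  ret = um.true_divide(
```

View pics/wr.png

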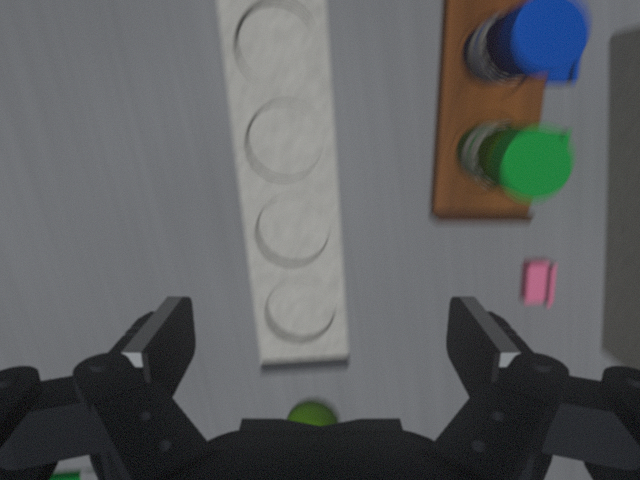

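The wrist view shows the serving wells at (277,40) to (300,305), with green (540,160) and blue (545,35) on the prep rack. The second move was refused because rows need delta_rot as well, so I'm resending it with every field.

Request:
play_rows:
  targets:
    - {"grip":0,"linear":[15.6,21.9,-3],"delta_rot":[0,0,0]}
    - {"grip":0,"linear":[15.6,21.9,-3],"delta_rot":[0,0,0]}
    - {"grip":0,"linear":[15.6,21.9,-3],"delta_rot":[0,0,0]}
    - {"grip":0,"linear":[15.6,21.9,-3],"delta_rot":[0,0,0]}
    - {"grip":0,"linear":[15.6,21.9,-3],"delta_rot":[0,0,0]}
    - {"grip":0,"linear":[15.6,21.9,-3],"delta_rot":[0,0,0]}
    - {"grip":0,"linear":[15.6,21.9,-3],"delta_rot":[0,0,0]}
    - {"grip":0,"linear":[15.6,21.9,-3],"delta_rot":[0,0,0]}
    - {"grip":0,"linear":[15.6,21.9,-3],"delta_rot":[0,0,0]}

```text
time: 3.2
ee_pos: [0.6531, 0.1171, 0.1695]
tcp_rot: [180.0, 0.0, 81.4]
wrist_force: [-0.7, -0.4, -0.6]
opening: 0.0855
grasp_force: 0.0
```

```bash
python3 - <<'E'
from h import *
p=bot.camera("wrist")
o=bot.get_obs();print(o["ee_pos"],o["tcp_rot"],o["q"].round(1))
q0=cloud(p,np.ones((480,640),bool))
for x,y in((.657,.125),(.65,.057),(.637,-.0105)):
    q=q0[(q0[:,2]>.088)&(q0[:,2]<.105)&(np.hypot(q0[:,0]-x,q0[:,1]-y)<.035)]
    print(len(q),np.median(q,0) if len(q) else 0,cv2.minEnclosingCircle(q[:,:2].astype(np.float32)) if len(q) else 0)
E
```

```text
[0.65309182 0.11694185 0.16975097] [ 1.79968444e+02 -4.51519858e-03  8.13400766e+01] [ 10.2  20.2  21.2  90.9  -0.  108.8]
5225 [0.65750433 0.12657698 0.09614644] ((0.6571894288063049, 0.12540528178215027), 0.02216530777513981)
4361 [0.65015331 0.05928495 0.09605928] ((0.6499601006507874, 0.0571131706237793), 0.022199923172593117)
792 [0.63890075 0.00767593 0.09460253] ((0.6379601955413818, 0.0002919526887126267), 0.018908167257905006)
```

Request:
play_rows:
  targets:
    - {"grip":0,"linear":[0.4,0.85,-1],"delta_rot":[0,0,0]}
    - {"grip":0,"linear":[0.4,0.85,-3.5],"delta_rot":[0,0,0]}
    - {"grip":0,"linear":[0.4,0.85,-6],"delta_rot":[0,0,0]}
    - {"grip":0,"linear":[0.4,0.85,-8.5],"delta_rot":[0,0,0]}
    - {"grip":0,"linear":[0.4,0.85,-11],"delta_rot":[0,0,0]}
    - {"grip":0,"linear":[0.4,0.85,-12.5],"delta_rot":[0,0,0]}
    - {"grip":0,"linear":[0.4,0.85,-13],"delta_rot":[0,0,0]}
    - {"grip":0,"linear":[0.4,0.85,-13],"delta_rot":[0,0,0]}
    - {"grip":120,"linear":[0.4,0.85,-13],"delta_rot":[0,0,0]}
    - {"grip":255,"linear":[0.4,0.85,-13],"delta_rot":[0,0,0]}
  force: 30

```text
time: 4.25
ee_pos: [0.6582, 0.1266, 0.0407]
tcp_rot: [179.9, -0.0, 81.4]
wrist_force: [0.1, -0.2, 0.2]
opening: 0.0588
grasp_force: 0.0
```

Request:
play_rows:
  targets:
    - {"grip":255,"linear":[0,0,0],"delta_rot":[0,0,0]}
    - {"grip":255,"linear":[0,0,0],"delta_rot":[0,0,0]}
    - {"grip":255,"linear":[0,0,0],"delta_rot":[0,0,0]}

```text
time: 4.55
ee_pos: [0.6579, 0.1266, 0.0404]
tcp_rot: [179.9, -0.0, 81.4]
wrist_force: [-1.8, -0.4, 6.4]
opening: 0.043
grasp_force: 30.4
```

Request:
play_rows:
  targets:
    - {"grip":255,"linear":[0,0,0.5],"delta_rot":[0,0,0]}
    - {"grip":255,"linear":[0,0,2],"delta_rot":[0,0,0]}
    - {"grip":255,"linear":[0,0,4.5],"delta_rot":[0,0,0]}
    - {"grip":255,"linear":[0,0,7],"delta_rot":[0,0,0]}
    - {"grip":255,"linear":[0,0,9.5],"delta_rot":[0,0,0]}
    - {"grip":255,"linear":[0,0,12],"delta_rot":[0,0,0]}
    - {"grip":255,"linear":[-0.5,-1,13],"delta_rot":[0,0,0]}
    - {"grip":255,"linear":[-1.5,-2.5,13],"delta_rot":[0,0,0]}
    - {"grip":255,"linear":[-3,-5,13],"delta_rot":[0,0,0]}
    - {"grip":255,"linear":[-4.8,-8,13],"delta_rot":[0,0,0.03]}

```text
time: 5.55
ee_pos: [0.6084, 0.0457, 0.1686]
tcp_rot: [-180.0, 0.0, 83.2]
wrist_force: [-0.1, -0.7, -0.6]
opening: 0.043
grasp_force: 30.7
```

Request:
play_rows:
  targets:
    - {"grip":255,"linear":[-2,-3.3,0],"delta_rot":[0,0,0.01]}
    - {"grip":255,"linear":[-4,-6.6,0],"delta_rot":[0,0,0.02]}
    - {"grip":255,"linear":[-6,-9.9,0],"delta_rot":[0,0,0.03]}
    - {"grip":255,"linear":[-8,-13.2,0],"delta_rot":[0,0,0.04]}
    - {"grip":255,"linear":[-10,-16.5,0],"delta_rot":[0,0,0.04]}
    - {"grip":255,"linear":[-12,-19.8,0],"delta_rot":[0,0,0.04]}
    - {"grip":255,"linear":[-13.5,-22.3,0],"delta_rot":[0,0,0.04]}
    - {"grip":255,"linear":[-14.4,-23.8,0],"delta_rot":[0,0,0.04]}
    - {"grip":255,"linear":[-14.5,-23.9,0],"delta_rot":[0,0,0.04]}
    - {"grip":255,"linear":[-14.5,-23.9,0],"delta_rot":[0,0,0.04]}

```text
time: 6.55
ee_pos: [0.4639, -0.1927, 0.1691]
tcp_rot: [-180.0, -0.0, 85.3]
wrist_force: [0.2, -0.5, -1.7]
opening: 0.0431
grasp_force: 30.7
```

```bash
python3 - <<'E'
from h import *
p=bot.camera("wrist"); save(p,"wr2.png")
o=bot.get_obs();print(o["ee_pos"],o["tcp_rot"],o["wrist_force"],o["grasp_force"],o["opening"])
for r in bot.trace(p,"serving_rack"): 
    q=cloud(p,r["pixels"]); print(r["conf"],cv2.minAreaRect(q[(q[:,2]>.01)&(q[:,2]<.03),:2].astype(np.float32)))
E
```

```text
[ 0.46423055 -0.19227887  0.16905066] [-1.79995690e+02 -1.27096572e-02  8.53960696e+01] [ 0.8685164  -0.31387845 -0.94030584] 30.664699708577245 0.04341124700803289
0.72 ((0.46884214878082275, -0.14594662189483643), (0.18176572024822235, 0.0766439437866211), 85.79534912109375)
```

View pics/wr2.png

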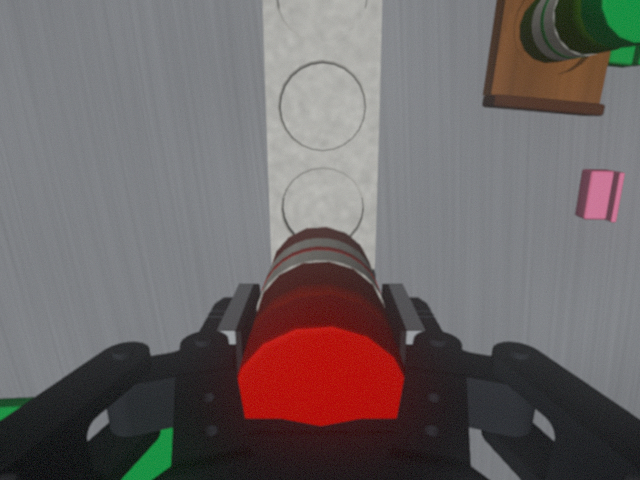

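The wrist view shows the red jar held upright between the pads and in line with the serving rack. The next free wells are at (322,205) and (322,106). I'll lower it now.

Request:
play_rows:
  targets:
    - {"grip":255,"linear":[0.05,0,-1.5],"delta_rot":[0,0,0]}
    - {"grip":255,"linear":[0.1,-0.05,-4],"delta_rot":[0,0,0]}
    - {"grip":255,"linear":[0.1,-0.05,-6.5],"delta_rot":[0,0,0]}
    - {"grip":255,"linear":[0.1,-0.05,-9],"delta_rot":[0,0,0]}
    - {"grip":255,"linear":[0.1,-0.05,-10.8],"delta_rot":[0,0,0]}
    - {"grip":255,"linear":[0.1,-0.05,-11.8],"delta_rot":[0,0,0]}
    - {"grip":255,"linear":[0.1,-0.05,-12.3],"delta_rot":[0,0,0]}
    - {"grip":255,"linear":[0.1,-0.05,-12.6],"delta_rot":[0,0,0]}
    - {"grip":255,"linear":[0.1,-0.05,-12.7],"delta_rot":[0,0,0]}
    - {"grip":255,"linear":[0.1,-0.05,-12.8],"delta_rot":[0,0,0]}

```text
time: 7.65
ee_pos: [0.4659, -0.1931, 0.0418]
tcp_rot: [179.9, 0.0, 85.4]
wrist_force: [-0.5, -0.6, -1.2]
opening: 0.0429
grasp_force: 30.7
```

Request:
play_rows:
  targets:
    - {"grip":255,"linear":[0,0,0],"delta_rot":[0,0,0]}
    - {"grip":255,"linear":[0,0,0],"delta_rot":[0,0,0]}

```text
time: 7.85
ee_pos: [0.4656, -0.1931, 0.0416]
tcp_rot: [180.0, 0.0, 85.4]
wrist_force: [0.1, 0.3, -0.9]
opening: 0.0432
grasp_force: 30.7
```

Request:
play_rows:
  targets:
    - {"grip":255,"linear":[0,0,-0.05],"delta_rot":[0,0,0]}
    - {"grip":255,"linear":[0,0,-0.1],"delta_rot":[0,0,0]}
    - {"grip":255,"linear":[0,0,-0.1],"delta_rot":[0,0,0]}
    - {"grip":255,"linear":[0,0,-0.1],"delta_rot":[0,0,0]}

```text
time: 8.25
ee_pos: [0.4655, -0.1931, 0.0404]
tcp_rot: [180.0, 0.0, 85.4]
wrist_force: [-0.3, 0.1, 1.8]
opening: 0.0433
grasp_force: 30.8
```

Request:
play_rows:
  targets:
    - {"grip":255,"linear":[0,0,-0.03],"delta_rot":[0,0,0]}
    - {"grip":100,"linear":[0,0,-0.03],"delta_rot":[0,0,0]}
    - {"grip":0,"linear":[0,0,-0.03],"delta_rot":[0,0,0]}
    - {"grip":0,"linear":[0,0,-0.03],"delta_rot":[0,0,0]}
    - {"grip":0,"linear":[0,0,-0.03],"delta_rot":[0,0,0]}
    - {"grip":0,"linear":[0,0,1.5],"delta_rot":[0,0,0]}
    - {"grip":0,"linear":[0,0,4],"delta_rot":[0,0,0]}
    - {"grip":0,"linear":[0,0,7],"delta_rot":[0,0,0]}
    - {"grip":0,"linear":[0,0,10],"delta_rot":[0,0,0]}
    - {"grip":0,"linear":[0,0,12],"delta_rot":[0,0,0]}

```text
time: 9.25
ee_pos: [0.4658, -0.1931, 0.1623]
tcp_rot: [179.9, 0.0, 85.4]
wrist_force: [0.7, -0.2, 0.1]
opening: 0.0851
grasp_force: 0.0
```

```bash
python3 - <<'E'
from h import *
p=bot.camera("side"); save(p,"s2.png",(180,140,500,360),2)
o=bot.get_obs();print(o["ee_pos"],o["tcp_rot"],o["wrist_force"],o["grasp_force"],o["opening"])
p=bot.camera("wrist")
q=cloud(p,np.ones((480,640),bool)); q=q[(q[:,2]>.085)&(q[:,2]<.105)&(np.hypot(q[:,0]-.465,q[:,1]+.193)<.03)]
print(len(q),np.median(q,0),q[:,2].std(),cv2.minEnclosingCircle(q[:,:2].astype(np.float32)))
E
```

```text
[ 0.46659165 -0.19348891  0.16506377] [1.79706302e+02 9.29370718e-02 8.54152545e+01] [-1.47641352  0.65146757  1.99901481] 0.0 0.0851910071551767
5364 [ 0.46522514 -0.19259797  0.09615924] 0.0015924556828477137 ((0.4651833772659302, -0.19432909786701202), 0.022022612392902374)
```

View pics/s2.png

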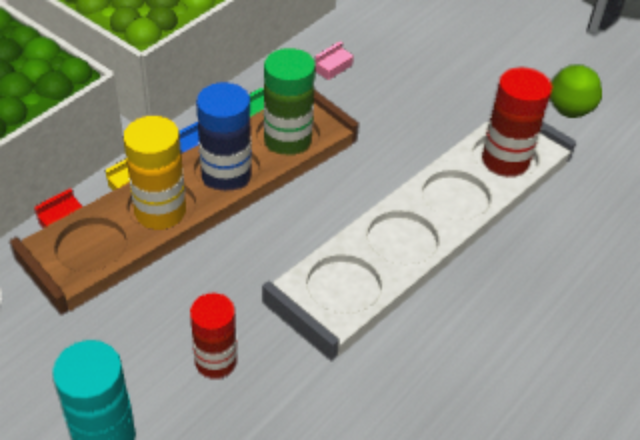

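The side crop shows the red jar standing flat in the right-end well, with its base near (510,160). Its lid measures z 0.096 and level. Next is the yellow jar.

Request:
play_rows:
  targets:
    - {"grip":0,"linear":[2,2.5,0.5],"delta_rot":[0,0,-0.07]}
    - {"grip":0,"linear":[18.4,25,0.5],"delta_rot":[0,0,-0.07]}
    - {"grip":0,"linear":[18.4,25,0.5],"delta_rot":[0,0,-0.07]}
    - {"grip":0,"linear":[18.4,25,0.5],"delta_rot":[0,0,-0.07]}
    - {"grip":0,"linear":[18.4,25,0.5],"delta_rot":[0,0,-0.07]}
    - {"grip":0,"linear":[18.4,25,0.5],"delta_rot":[0,0,-0.07]}
    - {"grip":0,"linear":[18.4,25,0.5],"delta_rot":[0,0,-0.07]}
    - {"grip":0,"linear":[18.4,25,0.5],"delta_rot":[0,0,-0.07]}
    - {"grip":0,"linear":[18.4,25,0.5],"delta_rot":[0,0,-0.07]}
    - {"grip":0,"linear":[18.4,25,0.5],"delta_rot":[0,0,-0.07]}

```text
time: 10.35
ee_pos: [0.6489, 0.0563, 0.1646]
tcp_rot: [-179.9, 0.0, 81.4]
wrist_force: [-0.2, -0.4, -0.0]
opening: 0.0857
grasp_force: 0.0
```

Request:
play_rows:
  targets:
    - {"grip":0,"linear":[0.1,0.05,-1],"delta_rot":[0,0,0]}
    - {"grip":0,"linear":[0.1,0.05,-3],"delta_rot":[0,0,0]}
    - {"grip":0,"linear":[0.1,0.05,-5.5],"delta_rot":[0,0,0]}
    - {"grip":0,"linear":[0.1,0.05,-8],"delta_rot":[0,0,0]}
    - {"grip":0,"linear":[0.1,0.05,-10.5],"delta_rot":[0,0,0]}
    - {"grip":0,"linear":[0.1,0.05,-12],"delta_rot":[0,0,0]}
    - {"grip":0,"linear":[0.1,0.05,-12.5],"delta_rot":[0,0,0]}
    - {"grip":0,"linear":[0.1,0.05,-12.5],"delta_rot":[0,0,0]}
    - {"grip":120,"linear":[0.1,0.05,-12.5],"delta_rot":[0,0,0]}
    - {"grip":255,"linear":[0.1,0.05,-12.5],"delta_rot":[0,0,0]}

```text
time: 11.35
ee_pos: [0.6511, 0.0575, 0.0415]
tcp_rot: [179.9, -0.0, 81.4]
wrist_force: [-0.3, 0.6, 0.5]
opening: 0.059
grasp_force: 0.0
```

Request:
play_rows:
  targets:
    - {"grip":255,"linear":[0,0,0],"delta_rot":[0,0,0]}
    - {"grip":255,"linear":[0,0,0],"delta_rot":[0,0,0]}
    - {"grip":255,"linear":[0,0,0],"delta_rot":[0,0,0]}
    - {"grip":255,"linear":[0,0,0],"delta_rot":[0,0,0]}

```text
time: 11.75
ee_pos: [0.6509, 0.0576, 0.0413]
tcp_rot: [179.9, -0.0, 81.4]
wrist_force: [-0.8, -0.4, 5.7]
opening: 0.0434
grasp_force: 30.4
```

Request:
play_rows:
  targets:
    - {"grip":255,"linear":[0,0,0.5],"delta_rot":[0,0,0]}
    - {"grip":255,"linear":[0,0,2],"delta_rot":[0,0,0]}
    - {"grip":255,"linear":[0,0,4.5],"delta_rot":[0,0,0]}
    - {"grip":255,"linear":[0,0,7],"delta_rot":[0,0,0]}
    - {"grip":255,"linear":[0,0,9.5],"delta_rot":[0,0,0]}
    - {"grip":255,"linear":[0,0,12],"delta_rot":[0,0,0]}
    - {"grip":255,"linear":[-0.8,-0.8,13],"delta_rot":[0,0,0]}
    - {"grip":255,"linear":[-2,-2,13],"delta_rot":[0,0,0.01]}
    - {"grip":255,"linear":[-4,-4,13],"delta_rot":[0,0,0.02]}
    - {"grip":255,"linear":[-6,-6,13],"delta_rot":[0,0,0.03]}

```text
time: 12.75
ee_pos: [0.589, -0.0033, 0.1697]
tcp_rot: [-179.9, 0.0, 83.2]
wrist_force: [-0.8, -0.6, -2.4]
opening: 0.0435
grasp_force: 31.0
```

Request:
play_rows:
  targets:
    - {"grip":255,"linear":[-2.5,-2.5,0],"delta_rot":[0,0,0.01]}
    - {"grip":255,"linear":[-5,-5,0],"delta_rot":[0,0,0.02]}
    - {"grip":255,"linear":[-7.5,-7.5,0],"delta_rot":[0,0,0.03]}
    - {"grip":255,"linear":[-9.5,-9.5,0],"delta_rot":[0,0,0.04]}
    - {"grip":255,"linear":[-11,-11.1,0],"delta_rot":[0,0,0.04]}
    - {"grip":255,"linear":[-11.8,-11.9,0],"delta_rot":[0,0,0.04]}
    - {"grip":255,"linear":[-11.95,-12.05,0],"delta_rot":[0,0,0.04]}
    - {"grip":255,"linear":[-11.95,-12.05,0],"delta_rot":[0,0,0.04]}
    - {"grip":255,"linear":[-11.95,-12.05,0],"delta_rot":[0,0,0.04]}

```text
time: 13.65
ee_pos: [0.4713, -0.1225, 0.17]
tcp_rot: [-180.0, -0.0, 85.4]
wrist_force: [-0.7, 0.2, -2.1]
opening: 0.0433
grasp_force: 31.0
```

Request:
play_rows:
  targets:
    - {"grip":255,"linear":[0,0,-1.5],"delta_rot":[0,0,0]}
    - {"grip":255,"linear":[0,0,-4],"delta_rot":[0,0,0]}
    - {"grip":255,"linear":[0,0,-6.5],"delta_rot":[0,0,0]}
    - {"grip":255,"linear":[0,0,-9],"delta_rot":[0,0,0]}
    - {"grip":255,"linear":[0,0,-10.8],"delta_rot":[0,0,0]}
    - {"grip":255,"linear":[0,0,-11.8],"delta_rot":[0,0,0]}
    - {"grip":255,"linear":[0,0,-12.3],"delta_rot":[0,0,0]}
    - {"grip":255,"linear":[0,0,-12.6],"delta_rot":[0,0,0]}
    - {"grip":255,"linear":[0,0,-12.7],"delta_rot":[0,0,0]}
    - {"grip":255,"linear":[0,0,-12.75],"delta_rot":[0,0,0]}

```text
time: 14.65
ee_pos: [0.4713, -0.1231, 0.0432]
tcp_rot: [179.9, 0.0, 85.4]
wrist_force: [0.1, -0.7, -1.9]
opening: 0.0433
grasp_force: 31.0
```

Request:
play_rows:
  targets:
    - {"grip":255,"linear":[0,0,-0.05],"delta_rot":[0,0,0]}
    - {"grip":255,"linear":[0,0,-0.1],"delta_rot":[0,0,0]}
    - {"grip":255,"linear":[0,0,-0.1],"delta_rot":[0,0,0]}
    - {"grip":255,"linear":[0,0,-0.1],"delta_rot":[0,0,0]}

```text
time: 15.05
ee_pos: [0.4709, -0.123, 0.0417]
tcp_rot: [180.0, 0.0, 85.4]
wrist_force: [-0.1, 0.2, -1.4]
opening: 0.0434
grasp_force: 31.0
```

Request:
play_rows:
  targets:
    - {"grip":255,"linear":[0,0,-0.05],"delta_rot":[0,0,0]}
    - {"grip":255,"linear":[0,0,-0.08],"delta_rot":[0,0,0]}
    - {"grip":255,"linear":[0,0,-0.08],"delta_rot":[0,0,0]}

```text
time: 15.35
ee_pos: [0.471, -0.123, 0.0413]
tcp_rot: [180.0, 0.0, 85.4]
wrist_force: [-3.0, 0.7, 4.6]
opening: 0.0433
grasp_force: 31.4
```

Contact. Releasing and rising.

Request:
play_rows:
  targets:
    - {"grip":255,"linear":[0,0,0],"delta_rot":[0,0,0]}
    - {"grip":100,"linear":[0,0,0],"delta_rot":[0,0,0]}
    - {"grip":0,"linear":[0,0,0],"delta_rot":[0,0,0]}
    - {"grip":0,"linear":[0,0,0],"delta_rot":[0,0,0]}
    - {"grip":0,"linear":[0,0,0],"delta_rot":[0,0,0]}
    - {"grip":0,"linear":[0,0,1.5],"delta_rot":[0,0,0]}
    - {"grip":0,"linear":[0,0,4],"delta_rot":[0,0,0]}
    - {"grip":0,"linear":[0,0,7],"delta_rot":[0,0,0]}
    - {"grip":0,"linear":[0,0,10],"delta_rot":[0,0,0]}
    - {"grip":0,"linear":[0,0,12.5],"delta_rot":[0,0,0]}

```text
time: 16.35
ee_pos: [0.4711, -0.123, 0.1688]
tcp_rot: [179.9, 0.0, 85.4]
wrist_force: [-0.8, 0.6, 0.0]
opening: 0.0855
grasp_force: 0.0
```

```bash
cat > lids.py <<'E'
from h import *
p=bot.camera("wrist"); q0=cloud(p,np.ones((480,640),bool))
o=bot.get_obs();print(o["ee_pos"],o["tcp_rot"],o["opening"],o["time"])
for x,y in((.465,-.193),(.4714,-.1229),(.4765,-.0526),(.481,.0177),(.637,-.0105),(.627,-.081)):
    q=q0[(q0[:,2]>.085)&(q0[:,2]<.105)&(np.hypot(q0[:,0]-x,q0[:,1]-y)<.03)]
    if len(q)>2000: print((x,y),len(q),np.median(q,0).round(4),cv2.minEnclosingCircle(q[:,:2].astype(np.float32)))
E
python3 lids.py
```

```text
[ 0.47220329 -0.12334748  0.17262663] [1.79622370e+02 6.66898174e-02 8.54155823e+01] 0.0853935100748206 16.4
(0.465, -0.193) 4465 [ 0.4653 -0.1906  0.096 ] ((0.46498963236808777, -0.19426444172859192), 0.0226213950663805)
(0.4714, -0.1229) 5202 [ 0.4704 -0.1224  0.0962] ((0.47022882103919983, -0.12412241846323013), 0.02199980616569519)
(0.627, -0.081) 5294 [ 0.6206 -0.0817  0.0956] ((0.6261082291603088, -0.08249051868915558), 0.022300221025943756)
```

Request:
play_rows:
  targets:
    - {"grip":0,"linear":[2,1.5,0],"delta_rot":[0,0,-0.07]}
    - {"grip":0,"linear":[16.6,11.25,0],"delta_rot":[0,0,-0.07]}
    - {"grip":0,"linear":[16.6,11.25,0],"delta_rot":[0,0,-0.07]}
    - {"grip":0,"linear":[16.6,11.25,0],"delta_rot":[0,0,-0.07]}
    - {"grip":0,"linear":[16.6,11.25,0],"delta_rot":[0,0,-0.07]}
    - {"grip":0,"linear":[16.6,11.25,0],"delta_rot":[0,0,-0.07]}
    - {"grip":0,"linear":[16.6,11.25,0],"delta_rot":[0,0,-0.07]}
    - {"grip":0,"linear":[16.6,11.25,0],"delta_rot":[0,0,-0.07]}

```text
time: 17.2
ee_pos: [0.6363, -0.0111, 0.1665]
tcp_rot: [180.0, 0.0, 81.4]
wrist_force: [-0.6, -0.1, -1.2]
opening: 0.0853
grasp_force: 0.0
```

Request:
play_rows:
  targets:
    - {"grip":0,"linear":[0,0,-1],"delta_rot":[0,0,0]}
    - {"grip":0,"linear":[0,0,-3],"delta_rot":[0,0,0]}
    - {"grip":0,"linear":[0,0,-5.5],"delta_rot":[0,0,0]}
    - {"grip":0,"linear":[0,0,-8],"delta_rot":[0,0,0]}
    - {"grip":0,"linear":[0,0,-10.5],"delta_rot":[0,0,0]}
    - {"grip":0,"linear":[0,0,-12],"delta_rot":[0,0,0]}
    - {"grip":0,"linear":[0,0,-12.6],"delta_rot":[0,0,0]}
    - {"grip":0,"linear":[0,0,-12.6],"delta_rot":[0,0,0]}
    - {"grip":120,"linear":[0,0,-12.6],"delta_rot":[0,0,0]}
    - {"grip":255,"linear":[0,0,-12.6],"delta_rot":[0,0,0]}

```text
time: 18.2
ee_pos: [0.6376, -0.0105, 0.0413]
tcp_rot: [179.9, -0.0, 81.4]
wrist_force: [0.4, -0.3, 0.9]
opening: 0.0593
grasp_force: 0.0
```

Request:
play_rows:
  targets:
    - {"grip":255,"linear":[0,0,0],"delta_rot":[0,0,0]}
    - {"grip":255,"linear":[0,0,0],"delta_rot":[0,0,0]}
    - {"grip":255,"linear":[0,0,0],"delta_rot":[0,0,0]}
    - {"grip":255,"linear":[0,0,0],"delta_rot":[0,0,0]}

```text
time: 18.6
ee_pos: [0.6374, -0.0105, 0.041]
tcp_rot: [179.9, -0.0, 81.4]
wrist_force: [-1.4, 0.2, 5.7]
opening: 0.0434
grasp_force: 30.5
```

Request:
play_rows:
  targets:
    - {"grip":255,"linear":[0,0,0.5],"delta_rot":[0,0,0]}
    - {"grip":255,"linear":[0,0,2],"delta_rot":[0,0,0]}
    - {"grip":255,"linear":[0,0,4.5],"delta_rot":[0,0,0]}
    - {"grip":255,"linear":[0,0,7],"delta_rot":[0,0,0]}
    - {"grip":255,"linear":[0,0,9.5],"delta_rot":[0,0,0]}
    - {"grip":255,"linear":[0,0,12],"delta_rot":[0,0,0]}
    - {"grip":255,"linear":[-0.8,-0.2,13],"delta_rot":[0,0,0]}
    - {"grip":255,"linear":[-2,-0.5,13],"delta_rot":[0,0,0.01]}
    - {"grip":255,"linear":[-4,-1,13],"delta_rot":[0,0,0.02]}
    - {"grip":255,"linear":[-6,-1.5,13],"delta_rot":[0,0,0.03]}

```text
time: 19.6
ee_pos: [0.5756, -0.0257, 0.1694]
tcp_rot: [-179.9, 0.0, 83.2]
wrist_force: [0.3, -0.2, -0.5]
opening: 0.0431
grasp_force: 30.9
```

Request:
play_rows:
  targets:
    - {"grip":255,"linear":[-2.5,-0.7,0],"delta_rot":[0,0,0.01]}
    - {"grip":255,"linear":[-5,-1.4,0],"delta_rot":[0,0,0.02]}
    - {"grip":255,"linear":[-7.5,-2.1,0],"delta_rot":[0,0,0.03]}
    - {"grip":255,"linear":[-9.2,-2.5,0],"delta_rot":[0,0,0.04]}
    - {"grip":255,"linear":[-10.0,-2.7,0],"delta_rot":[0,0,0.04]}
    - {"grip":255,"linear":[-10.1,-2.7,0],"delta_rot":[0,0,0.04]}
    - {"grip":255,"linear":[-10.1,-2.7,0],"delta_rot":[0,0,0.04]}
    - {"grip":255,"linear":[-10.1,-2.7,0],"delta_rot":[0,0,0.04]}

```text
time: 20.4
ee_pos: [0.4764, -0.0523, 0.1696]
tcp_rot: [-180.0, -0.0, 85.4]
wrist_force: [-0.4, 0.1, -1.6]
opening: 0.0427
grasp_force: 30.9
```

Request:
play_rows:
  targets:
    - {"grip":255,"linear":[0,0,-1.5],"delta_rot":[0,0,0]}
    - {"grip":255,"linear":[0,0,-4],"delta_rot":[0,0,0]}
    - {"grip":255,"linear":[0,0,-6.5],"delta_rot":[0,0,0]}
    - {"grip":255,"linear":[0,0,-9],"delta_rot":[0,0,0]}
    - {"grip":255,"linear":[0,0,-10.8],"delta_rot":[0,0,0]}
    - {"grip":255,"linear":[0,0,-11.8],"delta_rot":[0,0,0]}
    - {"grip":255,"linear":[0,0,-12.3],"delta_rot":[0,0,0]}
    - {"grip":255,"linear":[0,0,-12.6],"delta_rot":[0,0,0]}
    - {"grip":255,"linear":[0,0,-12.7],"delta_rot":[0,0,0]}
    - {"grip":255,"linear":[0,0,-12.75],"delta_rot":[0,0,0]}

```text
time: 21.4
ee_pos: [0.4764, -0.0525, 0.0429]
tcp_rot: [179.9, 0.0, 85.4]
wrist_force: [0.3, -0.5, -1.2]
opening: 0.0433
grasp_force: 31.0
```

Request:
play_rows:
  targets:
    - {"grip":255,"linear":[0,0,-0.05],"delta_rot":[0,0,0]}
    - {"grip":255,"linear":[0,0,-0.1],"delta_rot":[0,0,0]}
    - {"grip":255,"linear":[0,0,-0.14],"delta_rot":[0,0,0]}
    - {"grip":255,"linear":[0,0,-0.14],"delta_rot":[0,0,0]}

```text
time: 21.8
ee_pos: [0.4759, -0.0525, 0.041]
tcp_rot: [180.0, -0.0, 85.4]
wrist_force: [-0.4, 0.7, -1.2]
opening: 0.043
grasp_force: 30.9
```

Request:
play_rows:
  targets:
    - {"grip":255,"linear":[0,0,-0.05],"delta_rot":[0,0,0]}
    - {"grip":255,"linear":[0,0,-0.05],"delta_rot":[0,0,0]}
    - {"grip":255,"linear":[0,0,-0.05],"delta_rot":[0,0,0]}

```text
time: 22.1
ee_pos: [0.476, -0.0525, 0.0409]
tcp_rot: [180.0, 0.0, 85.4]
wrist_force: [-3.2, -0.4, 5.6]
opening: 0.043
grasp_force: 31.4
```

Request:
play_rows:
  targets:
    - {"grip":255,"linear":[0,0,0],"delta_rot":[0,0,0]}
    - {"grip":100,"linear":[0,0,0],"delta_rot":[0,0,0]}
    - {"grip":0,"linear":[0,0,0],"delta_rot":[0,0,0]}
    - {"grip":0,"linear":[0,0,0],"delta_rot":[0,0,0]}
    - {"grip":0,"linear":[0,0,0],"delta_rot":[0,0,0]}
    - {"grip":0,"linear":[0,0,1.5],"delta_rot":[0,0,0]}
    - {"grip":0,"linear":[0,0,4],"delta_rot":[0,0,0]}
    - {"grip":0,"linear":[0,0,7],"delta_rot":[0,0,0]}
    - {"grip":0,"linear":[0,0,10],"delta_rot":[0,0,0]}
    - {"grip":0,"linear":[0,0,12.5],"delta_rot":[0,0,0]}

```text
time: 23.1
ee_pos: [0.4761, -0.0525, 0.1684]
tcp_rot: [179.9, 0.0, 85.4]
wrist_force: [1.3, -0.4, 0.6]
opening: 0.0854
grasp_force: 0.0
```

```bash
python3 lids.py
```

```text
[ 0.47728796 -0.0526494   0.17222655] [1.79610711e+02 1.08376399e-02 8.54159040e+01] 0.08569910327073467 23.15
(0.4714, -0.1229) 4480 [ 0.4705 -0.1204  0.096 ] ((0.4705638885498047, -0.12387218326330185), 0.022640619426965714)
(0.4765, -0.0526) 5230 [ 0.4758 -0.0516  0.0961] ((0.4755435883998871, -0.05339784547686577), 0.022100789472460747)
(0.627, -0.081) 5101 [ 0.6238 -0.0798  0.0957] ((0.6267623901367188, -0.0822753757238388), 0.022752873599529266)
```

Request:
play_rows:
  targets:
    - {"grip":0,"linear":[2,-0.4,0],"delta_rot":[0,0,-0.07]}
    - {"grip":0,"linear":[15.1,-2.85,0],"delta_rot":[0,0,-0.07]}
    - {"grip":0,"linear":[15.1,-2.85,0],"delta_rot":[0,0,-0.07]}
    - {"grip":0,"linear":[15.1,-2.85,0],"delta_rot":[0,0,-0.07]}
    - {"grip":0,"linear":[15.1,-2.85,0],"delta_rot":[0,0,-0.07]}
    - {"grip":0,"linear":[15.1,-2.85,0],"delta_rot":[0,0,-0.07]}
    - {"grip":0,"linear":[15.1,-2.85,0],"delta_rot":[0,0,-0.07]}

```text
time: 23.85
ee_pos: [0.6263, -0.0809, 0.1662]
tcp_rot: [180.0, -0.0, 81.4]
wrist_force: [1.3, -0.6, -0.1]
opening: 0.0854
grasp_force: 0.0
```

Request:
play_rows:
  targets:
    - {"grip":0,"linear":[0,0,-1],"delta_rot":[0,0,0]}
    - {"grip":0,"linear":[0,0,-3],"delta_rot":[0,0,0]}
    - {"grip":0,"linear":[0,0,-5.5],"delta_rot":[0,0,0]}
    - {"grip":0,"linear":[0,0,-8],"delta_rot":[0,0,0]}
    - {"grip":0,"linear":[0,0,-10.5],"delta_rot":[0,0,0]}
    - {"grip":0,"linear":[0,0,-12],"delta_rot":[0,0,0]}
    - {"grip":0,"linear":[0,0,-12.6],"delta_rot":[0,0,0]}
    - {"grip":0,"linear":[0,0,-12.6],"delta_rot":[0,0,0]}
    - {"grip":120,"linear":[0,0,-12.6],"delta_rot":[0,0,0]}
    - {"grip":255,"linear":[0,0,-12.6],"delta_rot":[0,0,0]}

```text
time: 24.85
ee_pos: [0.6276, -0.0811, 0.0408]
tcp_rot: [179.9, -0.0, 81.4]
wrist_force: [-0.0, -0.1, -0.4]
opening: 0.0589
grasp_force: 0.0
```

Request:
play_rows:
  targets:
    - {"grip":255,"linear":[0,0,0],"delta_rot":[0,0,0]}
    - {"grip":255,"linear":[0,0,0],"delta_rot":[0,0,0]}
    - {"grip":255,"linear":[0,0,0],"delta_rot":[0,0,0]}
    - {"grip":255,"linear":[0,0,0],"delta_rot":[0,0,0]}

```text
time: 25.25
ee_pos: [0.6276, -0.0811, 0.0406]
tcp_rot: [179.9, -0.0, 81.4]
wrist_force: [0.4, 0.3, 7.5]
opening: 0.0433
grasp_force: 30.5
```

Request:
play_rows:
  targets:
    - {"grip":255,"linear":[0,0,0.5],"delta_rot":[0,0,0]}
    - {"grip":255,"linear":[0,0,2],"delta_rot":[0,0,0]}
    - {"grip":255,"linear":[0,0,4.5],"delta_rot":[0,0,0]}
    - {"grip":255,"linear":[0,0,7],"delta_rot":[0,0,0]}
    - {"grip":255,"linear":[0,0,9.5],"delta_rot":[0,0,0]}
    - {"grip":255,"linear":[0,0,12],"delta_rot":[0,0,0]}
    - {"grip":255,"linear":[-0.6,0.4,13],"delta_rot":[0,0,0]}
    - {"grip":255,"linear":[-1.8,1.2,13],"delta_rot":[0,0,0.01]}
    - {"grip":255,"linear":[-3.6,2.4,13],"delta_rot":[0,0,0.02]}
    - {"grip":255,"linear":[-5.6,3.9,13],"delta_rot":[0,0,0.03]}

```text
time: 26.25
ee_pos: [0.5698, -0.0417, 0.1689]
tcp_rot: [-179.9, 0.0, 83.1]
wrist_force: [0.0, 1.3, -1.6]
opening: 0.0432
grasp_force: 30.8
```

Request:
play_rows:
  targets:
    - {"grip":255,"linear":[-2.2,1.5,0],"delta_rot":[0,0,0.01]}
    - {"grip":255,"linear":[-4.4,3,0],"delta_rot":[0,0,0.02]}
    - {"grip":255,"linear":[-6.6,4.4,0],"delta_rot":[0,0,0.03]}
    - {"grip":255,"linear":[-8.2,5.5,0],"delta_rot":[0,0,0.04]}
    - {"grip":255,"linear":[-8.9,5.95,0],"delta_rot":[0,0,0.04]}
    - {"grip":255,"linear":[-9,6,0],"delta_rot":[0,0,0.04]}
    - {"grip":255,"linear":[-9,6,0],"delta_rot":[0,0,0.04]}
    - {"grip":255,"linear":[-9,6,0],"delta_rot":[0,0,0.04]}

```text
time: 27.05
ee_pos: [0.4814, 0.0177, 0.1692]
tcp_rot: [-180.0, 0.0, 85.4]
wrist_force: [-0.2, -0.2, -1.1]
opening: 0.0429
grasp_force: 30.8
```

Request:
play_rows:
  targets:
    - {"grip":255,"linear":[0,0,-1.5],"delta_rot":[0,0,0]}
    - {"grip":255,"linear":[0,0,-4],"delta_rot":[0,0,0]}
    - {"grip":255,"linear":[0,0,-6.5],"delta_rot":[0,0,0]}
    - {"grip":255,"linear":[0,0,-9],"delta_rot":[0,0,0]}
    - {"grip":255,"linear":[0,0,-10.8],"delta_rot":[0,0,0]}
    - {"grip":255,"linear":[0,0,-11.8],"delta_rot":[0,0,0]}
    - {"grip":255,"linear":[0,0,-12.3],"delta_rot":[0,0,0]}
    - {"grip":255,"linear":[0,0,-12.6],"delta_rot":[0,0,0]}
    - {"grip":255,"linear":[0,0,-12.7],"delta_rot":[0,0,0]}
    - {"grip":255,"linear":[0,0,-12.75],"delta_rot":[0,0,0]}

```text
time: 28.05
ee_pos: [0.4814, 0.018, 0.0425]
tcp_rot: [179.9, -0.0, 85.4]
wrist_force: [-0.4, -0.7, -0.8]
opening: 0.0435
grasp_force: 30.9
```

Request:
play_rows:
  targets:
    - {"grip":255,"linear":[0,0,-0.05],"delta_rot":[0,0,0]}
    - {"grip":255,"linear":[0,0,-0.1],"delta_rot":[0,0,0]}
    - {"grip":255,"linear":[0,0,-0.14],"delta_rot":[0,0,0]}
    - {"grip":255,"linear":[0,0,-0.17],"delta_rot":[0,0,0]}
    - {"grip":255,"linear":[0,0,-0.17],"delta_rot":[0,0,0]}

```text
time: 28.55
ee_pos: [0.481, 0.018, 0.0405]
tcp_rot: [180.0, -0.0, 85.4]
wrist_force: [-1.1, 0.4, 2.2]
opening: 0.0433
grasp_force: 31.1
```

Contact. Release and rise.

Request:
play_rows:
  targets:
    - {"grip":255,"linear":[0,0,-0.03],"delta_rot":[0,0,0]}
    - {"grip":100,"linear":[0,0,-0.03],"delta_rot":[0,0,0]}
    - {"grip":0,"linear":[0,0,-0.03],"delta_rot":[0,0,0]}
    - {"grip":0,"linear":[0,0,-0.03],"delta_rot":[0,0,0]}
    - {"grip":0,"linear":[0,0,-0.03],"delta_rot":[0,0,0]}
    - {"grip":0,"linear":[0,0,1.5],"delta_rot":[0,0,0]}
    - {"grip":0,"linear":[0,0,4],"delta_rot":[0,0,0]}
    - {"grip":0,"linear":[0,0,7],"delta_rot":[0,0,0]}
    - {"grip":0,"linear":[0,0,10],"delta_rot":[0,0,0]}
    - {"grip":0,"linear":[0,0,13],"delta_rot":[0,0,0]}

```text
time: 29.55
ee_pos: [0.4807, 0.018, 0.1714]
tcp_rot: [-180.0, 0.0, 85.4]
wrist_force: [0.4, 0.2, -0.0]
opening: 0.0853
grasp_force: 0.0
```

Request:
play_rows:
  targets:
    - {"grip":0,"linear":[-4,0,4],"delta_rot":[0,0,0]}
    - {"grip":0,"linear":[-8,0,8],"delta_rot":[0,0,0]}
    - {"grip":0,"linear":[-10,0,9],"delta_rot":[0,0,0]}
    - {"grip":0,"linear":[-10,0,9],"delta_rot":[0,0,0]}
    - {"grip":0,"linear":[-10,0,9],"delta_rot":[0,0,0]}
    - {"grip":0,"linear":[-10,0,9],"delta_rot":[0,0,0]}

```text
time: 30.15
ee_pos: [0.3812, 0.018, 0.2593]
tcp_rot: [-179.9, 0.0, 85.4]
wrist_force: [-0.4, 0.0, -0.4]
opening: 0.0856
grasp_force: 0.0
```

```bash
python3 lids.py; python3 -c '
from h import *
save(bot.camera("side"),"s3.png",(180,140,500,360),2)'
```

```text
[0.38118393 0.01800286 0.25906011] [-1.79895045e+02  1.11257768e-02  8.54143858e+01] 0.0853524179171898 30.2
(0.4765, -0.0526) 2173 [ 0.472  -0.0487  0.0957] ((0.47521063685417175, -0.052889395505189896), 0.021962139755487442)
(0.481, 0.0177) 2861 [0.4792 0.0181 0.0959] ((0.48029038310050964, 0.01671360619366169), 0.022327840328216553)
```

View pics/s3.png

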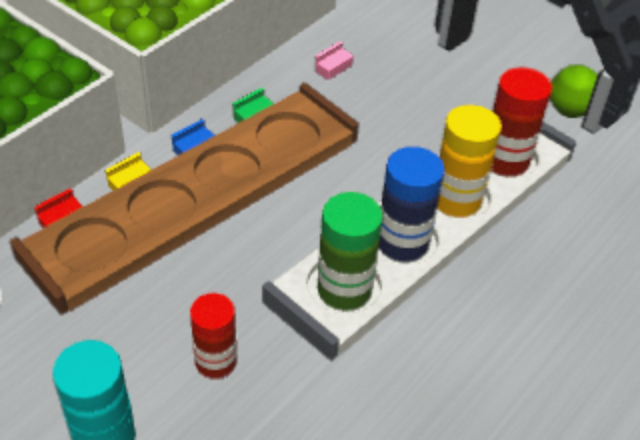

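The crop shows all four jars upright in the serving wells. From left to right they are green (348,250), blue (410,200), yellow (468,160) and red (518,120). The gripper is clear of everything.

```bash
python3 -c '
from workcell import bot
print(bot.job_done())'
```

```text
the job is handed in; nothing more can be done
None
```

The job is handed in: all four jars stand upright in the serving rack in reverse order (left to right green, blue, yellow, red), finished at about 30 s of the 88 s limit.

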